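# Open the sugar dispenser whose thread hand nobody remembers

### The job

Take the screw lid off the sugar dispenser (the glass one with the red flip-top), so that it can be refilled. Nobody remembers whether this lid unscrews to the left or to the right: try it gently one way and, if it binds, the other way, never forcing it down hard on the glass, then unscrew it and lift it off. Finish while still holding the lid in the gripper, still and level above the open dispenser, at least 8 cm clear of its glass rim, and leave everything else as it stands.

Things in the scene. Friction and masses are not known exactly. Their poses are not given: they have to be found in the camera images.
- sugar_jar: Glass sugar dispenser (red flip-top on its lid), 76 mm in diameter below, on a 100 mm steel foot plate screwed to the tray: it neither moves nor turns. Origin: centre of the foot plate's underside, z up. It narrows from 78 mm up to a neck 42 mm in diameter, rim 130 mm above the origin. It and the salt dispenser are a keyed pair, one threaded right-hand, the other left-hand; which is not marked.
- sugar_lid: Round fluted steel screw lid with red flip-top, 56 mm in diameter, 60 to 140 g. Origin: centre of its underside, z up; closed, 110 mm above the jar's origin, its x axis parallel to the jar's. Its straight side is 22 mm high; spout and flip-top rise to 43 mm above the origin, within 20 mm of the axis. Play on the neck 1.4 mm sideways: grip it centred.
- sugar_grip (a point): Grip point on the lid axis, 12 mm above its underside. Loosening way (anticlockwise from above if right-hand, clockwise if left-hand): it turns with little resistance, stays down on the rim, is free to lift from 45 degrees on and meets a stop at 70: turn about 60, then lift straight up. Wrong way: it binds after about 5 degrees and wedges down on the glass, harder the further it is turned.
- sugar_rim (a point): Centre of the sugar dispenser's glass rim (mouth of the neck, under the lid), 130 mm above the jar's origin. The glass bears 90 N from the lid. Turning the lid the wrong way takes roughly 0.1 N m at 6 degrees, 0.2 N m at 10 (some 35 N on the glass) and 0.5 N m at 17 (some 70 N); the loosening way takes under 0.05 N m.
- salt_jar: Salt dispenser (blue flip-top), same shape and fixing as the sugar dispenser, with the other thread hand. Leave alone.
- salt_lid: The salt dispenser's lid, like the sugar lid but with a blue flip-top; closed. Leave alone.
- tray: Galvanised tray 420 x 600 mm (x, y), 22 mm high, screwed to the shelf. Origin: centre of its underside; its floor, on which things stand, is 3 mm above. Both jars have the tray's yaw.
- basin: Aluminium pudding basin, 149 mm across the rim, 86 mm high, upright on the tray. Origin: centre of its underside. Leave alone.
- spray: Red spray bottle with white trigger head, 74 mm in diameter, 225 mm high; nozzle to its -x, 60 mm from the axis. Origin: centre of its underside. Leave alone.
- spoon_rest: White ceramic spoon rest, dish 100 mm across and 16 mm high with a tab to its -x (98 mm from centre). Origin: centre of the dish's underside. Leave alone.
- scraper: Beech dough scraper lying flat, 218 mm long along its x, 90 mm wide, 16 mm high. Origin: on the underside in the handle, 14 mm from its middle. Leave alone.
- tin: Green tin, 74 mm in diameter, 115 mm high, standing on the shelf beside the tray. Origin: centre of its underside. Leave alone.
Not all that is in view belongs to the job. Leave any orange look-alike of the sugar_jar alone.

How it is judged:
On the way:
1. the sugar lid is unscrewed: turned by more than 34 degrees from closed while still down on the neck (angle between the x axis of sugar_lid and the x axis of sugar_jar, either way round above 0.6 rad and z of sugar_lid in the frame of sugar_jar below 0.118 m and horizontal distance between sugar_lid and sugar_jar below 0.006 m), for 0.05 s.
At the end, for the whole second after the job is handed in: The sugar lid, gripped by the fingers, is still and level (within 15 degrees), its underside at least 80 mm above the glass rim and within 50 mm sideways of the jar's axis; it was turned over 34 degrees before lifting; nothing else was moved over 20 mm (z of sugar_lid in the frame of sugar_jar above 0.21 m and horizontal distance between sugar_lid and sugar_jar below 0.05 m and angle between sugar_lid's own z axis and vertical below 0.26 rad and linear speed of sugar_lid below 0.03 m/s and contact force between the fingers and sugar_lid above 2 N); the arm keeps its last pose, push and grip.
It fails at once if the sugar lid is forced down on its glass with more than 90 N (contact force between sugar_lid and sugar_jar above 90 N).
It fails at once if the salt lid, or any other thing on the shelf, is moved by more than 20 mm (distance of any of salt_lid, basin, spray, spoon_rest, scraper, tin from where it was at the start of the episode above 0.02 m).
It also fails if it takes over 45 s, if anything falls off the work surface, if the arm or the gripper's body presses on something with over 40 N, if the wrist force passes 120 N, or if a joint passes its speed limit or range.

### The arm

A 6-joint arm with a two-finger parallel gripper is mounted at the origin on the work surface. World frame = base frame: x ahead of the robot, y to its left, z up, the work surface at z = 0. Lengths are in m, angles in rad, forces in N, time in s.
With the tool pointing down it reaches from about 0.275 to 0.725 m from the base axis. Payload 15.9 kg.
Tool frame: the origin (TCP) lies at the very end of the fingers, on their centre line; the grasp point (between the pads) lies 19 mm behind it; z points along the fingers, y is the line along which they close (so a half turn about z gives the same grasp; the last joint's range is limited). The gripper opens to 85 mm and grips with 20 to 120 N. Pads are 22 mm wide; open, the fingers measure 114 mm over their backs; the gripper's body (76 mm by 85 mm) begins 54 mm behind the grasp point. The pads swing forward as they close: fully open they stand 13 mm farther back than shut.
Start: joints at [-1.172, 0.213, -0.034, 1.323, 0, 1.571], TCP at [0.194, -0.461, 0.231] pointing down, gripper open.
Joint ranges: [-2.98, 2.98], [-0.74, 1.72], [-1.14, 1.35], [-2.1, 2.04], [-1.57, 1.44], [-3.14, 3.14]. Speed limits (rad/s): [1.89, 1.89, 2.39, 2.57, 3.14, 3.14].

### API

Orientations are given as a unit quaternion [w, x, y, z].
In Python, from station import get_state, capture, close_job gives the robot as it stands.
- The arm moves only by the shell command python3 -m creep 'ROWS' [OPENING]. ROWS is a JSON list that holds a single list of rows (three levels of brackets), with 1 to 20 rows, each of 4 numbers: dx, dy, dz in m, then a turn about the tool's z in rad; each row is the pose to reach, as a shift and turn from the pose commanded when the command began, along the tool's axes at that moment; what a row does not reach only later rows make up. A row lasts 1/12 s, in which the tool goes at most 0.0417 m and 0.125 rad, less where a joint would pass 70% of its speed; a pose out of reach is approached as far as the arm can. OPENING is the finger opening in m, set as the command begins (- or left out keeps the last). The fingers move at their own pace and stop on an object; the grip force is fixed at half the most. Time passes only in rows, so rows that do not move let the fingers close. It prints the time, the measured TCP pose, the force, the opening and the grip force at its end. Input that does not fit is refused with a message, and nothing moves.
- get_state(): the state, without advancing time (a new reading comes with each control period).
- capture(name): name is "scene" or "top" or "wrist"; returns a dict with "color" (480x640x3 uint8, blue, green, red), "vfov" (degrees; the focal length in pixels is half the picture's height over the tangent of half this angle, whatever the lens; pixels are square), "cx", "cy" (the principal point, pixels), "cam_to_world" (4x4, takes a point from camera to world coordinates). Camera axes: x right, y up, looking along -z (the intrinsics and any distortion apply to the point x, -y, -z); pixel columns grow to the right and rows downward; lengths in m; the calibration is good to about 2 mm. A picture is of the moment at which its call begins. There is no depth.
- close_job(): hands the job in; it is judged then, once.
The state is a dict: "t": time; "joints": joint angles; "joint_velocities": joint speeds; "effort": joint torques, N m; "tcp_pos": TCP position; "orientation": TCP orientation; "ft_force": force on the tool from outside, world axes, zero at the start; "wrist_torque": the same for the moment, N m; "gripper_width": finger opening in m; "grasp_force": force on a finger pad.
Only numpy, scipy, OpenCV 4.12 (cv2) and the standard library are available. Lean on these libraries where they do the work, as an engineer would, in place of code of your own. Each camera call takes 0.05 s, during which the arm holds its last target. There are 200 camera calls.

## Working session

There is one attempt and no reset: what is moved stays moved. The work goes in short steps, Python scripts to look and compute and a shell command to move; the robot and the scene stay as the last step left them, time stands still between calls to the robot, and variables do not carry over. Pictures are saved under pics/ and viewed, at most 10 in all, crops included, and the job is handed in when it is done.

```bash
mkdir -p pics; ls
python3 - <<'E'
from station import *
import cv2
s=get_state();print(s)
for n in("scene","top"):
    c=capture(n);cv2.imwrite(f"pics/{n}0.png",c["color"]);print(n,{k:v for k,v in c.items() if k!="color"})
E
```

```text
pics
{'t': 0.0, 'joints': array([-1.17202780e+00,  2.13360979e-01, -3.50576216e-02,  1.32349013e+00,
       -1.46107372e-05,  1.57076100e+00]), 'joint_velocities': array([-0.00092578, -0.0003154 ,  0.0017013 , -0.00053494, -0.00194604,
       -0.00188837]), 'effort': array([-3.11609976e-03, -6.86160564e+01,  4.87115657e+01,  1.76283927e-02,
       -1.60364225e-04, -3.01370721e-05]), 'tcp_pos': array([ 0.19400704, -0.46046174,  0.23081433]), 'orientation': array([-5.43736297e-04,  9.80185069e-01,  1.98083118e-01, -1.17315290e-04]), 'ft_force': array([-0.14195125,  0.33831355,  1.20344833]), 'wrist_torque': array([ 0.02718947, -0.02984056, -0.01569483]), 'grasp_force': 0.0, 'gripper_width': 0.08566449777078591}
scene {'vfov': 49.994594613110884, 'cx': 312.88245588903783, 'cy': 243.0215510137999, 'cam_to_world': array([[ 0.82007047, -0.47020974,  0.32617056,  0.94674172],
       [ 0.57205132,  0.65809194, -0.48956337, -0.75603511],
       [ 0.01554725,  0.58806276,  0.80866586,  1.08187609],
       [ 0.        ,  0.        ,  0.        ,  1.        ]])}
top {'vfov': 50.269692847008805, 'cx': 320.0474919338207, 'cy': 242.87180330123599, 'cam_to_world': array([[-0.00949934,  0.9897658 , -0.14238474,  0.40692563],
       [-0.99950722, -0.00513809,  0.0309665 , -0.14180102],
       [ 0.029918  ,  0.14260874,  0.98932687,  1.257827  ],
       [ 0.        ,  0.        ,  0.        ,  1.        ]])}
```

View pics/scene0.png

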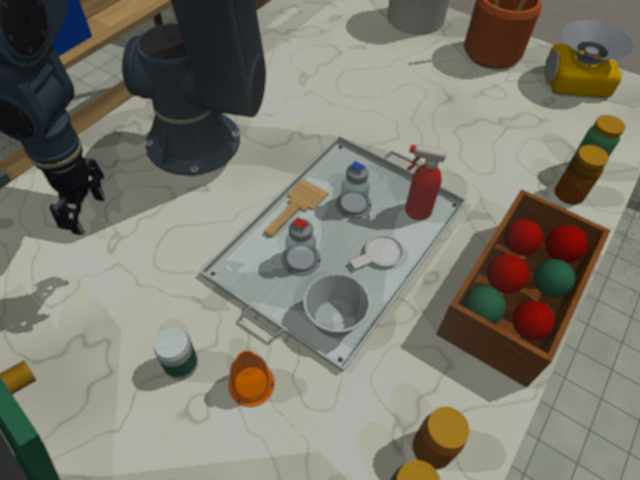

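View pics/top0.png

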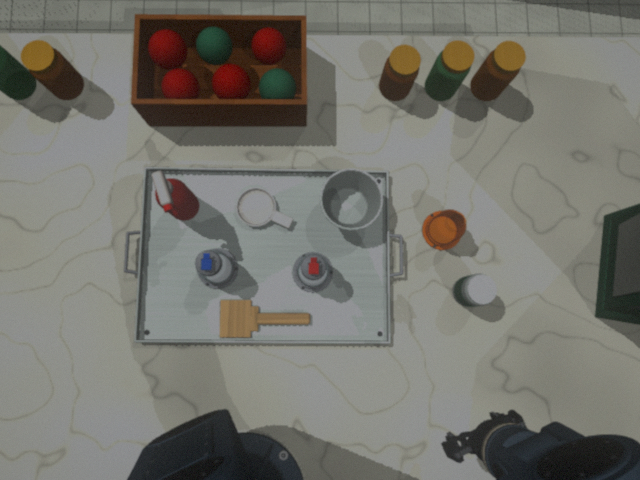

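Candidates: the red-topped jar at scene (300,225)/top (314,268). The others are the blue-topped salt jar at scene (357,168)/top (208,262), the orange look-alike at scene (250,380)/top (443,230), and the red spray bottle at scene (425,190)/top (180,200). I choose the red-topped glass jar and check it in a close crop.

```bash
cat > h.py <<'E'
import numpy as np,cv2
from station import *
def ray(c,u,v):
    f=240/np.tan(np.radians(c["vfov"])/2); M=c["cam_to_world"]
    return M[:3,3],M[:3,:3]@np.array([(u-c["cx"])/f,-(v-c["cy"])/f,-1])
def onz(c,u,v,z):
    o,d=ray(c,u,v); return o+d*(z-o[2])/d[2]
def proj(c,p):
    f=240/np.tan(np.radians(c["vfov"])/2); M=c["cam_to_world"]; q=M[:3,:3].T@(np.array(p)-M[:3,3])
    return c["cx"]-f*q[0]/q[2], c["cy"]+f*q[1]/q[2]
def tri(rs):
    A=0;b=0
    for o,d in rs:
        d=d/np.linalg.norm(d);P=np.eye(3)-np.outer(d,d);A=A+P;b=b+P@o
    return np.linalg.solve(A,b)
E
python3 - <<'E'
from h import *
out=[];rs=[]
for n,(u,v) in(("scene",(300,240)),("top",(314,268))):
    c=capture(n);im=c["color"]
    h=cv2.cvtColor(im,cv2.COLOR_BGR2HSV);m=(((h[...,0]<8)|(h[...,0]>172))&(h[...,1]>130)).astype(np.uint8)
    w=np.zeros_like(m);w[v-40:v+40,u-30:u+30]=1;ys,xs=np.nonzero(m*w)
    r=(xs.mean(),ys.mean());print(n,r,len(xs),onz(c,*r,.15));rs.append(ray(c,*r))
    out.append(cv2.resize(im[v-30:v+30,u-40:u+40],(400,300)if 0 else(400,300),interpolation=cv2.INTER_CUBIC))
print(tri(rs))
cv2.imwrite("pics/crop1.png",np.hstack(out))
E
```

```text
scene (np.float64(299.74117647058824), np.float64(222.64705882352942)) 85 [ 0.51303059 -0.16188257  0.15      ]
top (np.float64(313.265625), np.float64(266.5)) 128 [ 0.51455219 -0.16123513  0.15      ]
[ 0.51389168 -0.16173485  0.15061935]
```

View pics/crop1.png

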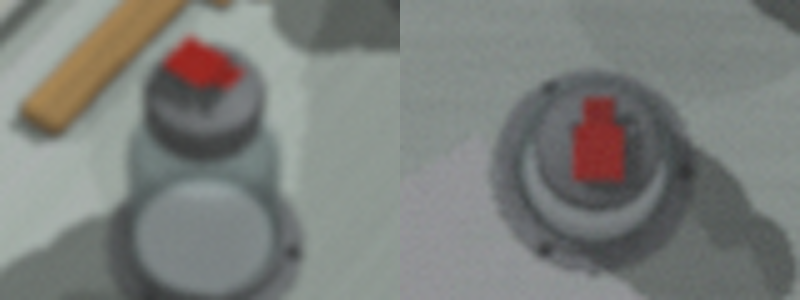

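The crop confirms it: a red flip-top on a steel lid over a glass jar. The lid disc is centred near scene (301,228) and top (313.6,266.6).

Run:
```python
from h import *
from scipy.spatial.transform import Rotation as R
s=capture("scene");t=capture("top")
print(onz(s,301.2,227.8,.135),onz(t,313.6,266.6,.135),tri([ray(s,301.2,227.8),ray(t,313.6,266.6)]))
p=np.array([.508,-.162,.23]);S=get_state();q=S["orientation"]
print(R.from_quat(q,scalar_first=True).inv().apply(p-S["tcp_pos"]),S["tcp_pos"])
```

```text
[ 0.51771214 -0.16271539  0.135     ] [ 0.51578349 -0.16223328  0.135     ] [ 0.51641237 -0.16189603  0.13306123]
[ 0.40523791 -0.15332458  0.00119257] [ 0.19409832 -0.4606504   0.23113579]
```

```bash
python3 -m creep '[[[0.037,-0.0135,0,0],[0.074,-0.027,0,0],[0.111,-0.0405,0,0],[0.148,-0.054,0,0],[0.185,-0.0675,0,0],[0.222,-0.081,0,0],[0.259,-0.0945,0,0],[0.296,-0.108,0,0],[0.333,-0.1215,0,0],[0.370,-0.135,0,0],[0.4,-0.146,0,0],[0.413,-0.150,0,0],[0.413,-0.150,0,0],[0.413,-0.150,0,0],[0.413,-0.150,0,0]]]' 0.085
python3 - <<'E'
from h import *
print(get_state()["joints"])
c=capture("wrist");print(c["cam_to_world"],c["vfov"]);cv2.imwrite("pics/w1.png",c["color"])
print(proj(c,[.5165,-.162,.135]))
E
```

```text
t: 1.55
tcp_pos: [0.5159, -0.1627, 0.2313]
orientation: [0.0, 0.98, 0.198, -0.0]
ft_force: [-0.2, -0.5, 0.3]
gripper_width: 0.0851
grasp_force: 0.0
[-3.05418935e-01  2.98897295e-01  7.80937623e-02  1.35030449e+00
 -2.46106565e-04  2.43782260e+00]
[[ 3.88194489e-01  8.80373277e-01  2.72484738e-01  5.85668176e-01]
 [-9.21577125e-01  3.71094825e-01  1.13948380e-01 -1.32218516e-01]
 [-8.00567308e-04 -2.95349835e-01  9.55388839e-01  3.74444839e-01]
 [ 0.00000000e+00  0.00000000e+00  0.00000000e+00  1.00000000e+00]] 69.08181984921352
(np.float64(321.63949706780573), np.float64(240.17447569505615))
```

View pics/w1.png

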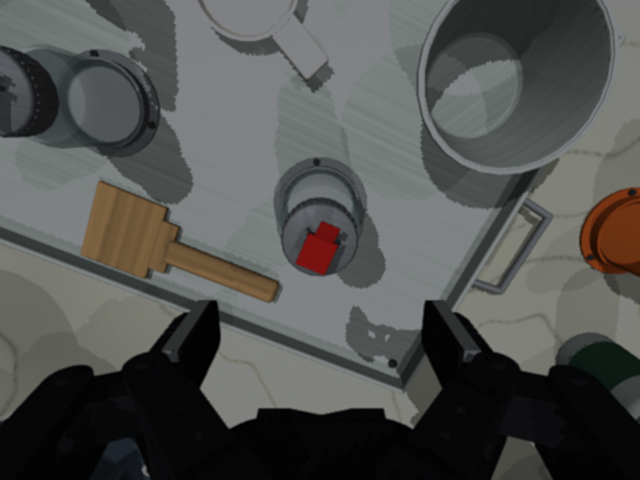

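The wrist view shows the red-topped lid at about (320,237), spanning columns 281–359, against a prediction of (321.6,240). That agrees to 1–2 mm. I'll turn the tool so the last joint has room both ways, and refine from this second view.

```bash
python3 -m creep '[[[0,0,0,-0.12],[0,0,0,-0.24],[0,0,0,-0.36],[0,0,0,-0.48],[0,0,0,-0.6],[0,0,0,-0.72],[0,0,0,-0.84],[0,0,0,-0.96],[0,0,0,-1.05],[0,0,0,-1.05],[0,0,0,-1.05]]]'
python3 - <<'E'
from h import *
S=get_state();print(S["joints"],S["wrist_torque"],S["tcp_pos"])
c=capture("wrist");im=c["color"];cv2.imwrite("pics/w2.png",im);np.save("w2.npy",c,allow_pickle=True)
print(proj(c,[.5165,-.162,.135]),proj(c,[.5165,-.162,.113]))
a=cv2.imread("pics/w1.png")
f=lambda i,:cv2.resize(i[180:300,250:390],(400,343),interpolation=cv2.INTER_CUBIC)
cv2.imwrite("pics/w12.png",np.hstack([f(a),f(im)]))
a=np.linspace(0,2*np.pi,72)
P=np.array([proj(c,[.5165+.028*np.cos(x),-.162+.028*np.sin(x),.135]) for x in a]);print(P.min(0),P.max(0))
E
```

```text
t: 2.52
tcp_pos: [0.516, -0.1629, 0.2315]
orientation: [0.0, 0.75, 0.661, 0.0]
ft_force: [-0.6, -0.5, -0.1]
gripper_width: 0.0848
grasp_force: 0.0
[-3.05773833e-01  2.98565307e-01  7.82707290e-02  1.35027329e+00
 -5.07100947e-05  1.39135991e+00] [ 0.08942646  0.04350407 -0.01512414] [ 0.5159697  -0.16289498  0.23151723]
(np.float64(320.97404833798487), np.float64(240.8854168140098)) (np.float64(320.9427650427131), np.float64(232.40720926066732))
[282.13010781 202.61052821] [359.83187849 276.7406553 ]
```

View pics/w12.png

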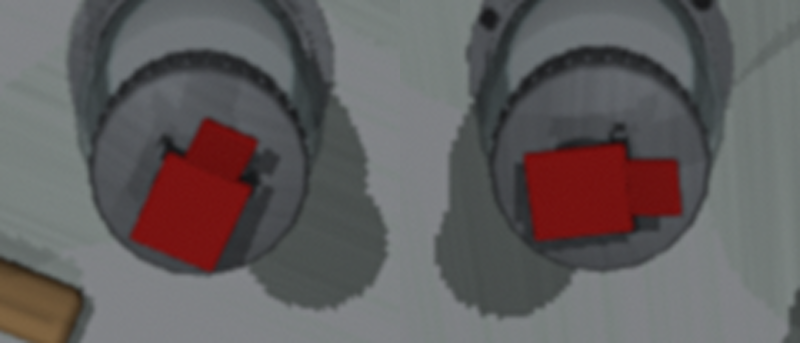

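The lid reads columns 282–358.5 with its bottom edge at row 274.5, against predicted 282–360 and 276.7. So the lid axis is near (0.516, -0.161), about 2 mm along tool x from the TCP. Now I descend.

```bash
python3 -m creep '[[[0.001,0,0.02,0],[0.002,0,0.045,0],[0.002,0,0.07,0],[0.002,0,0.09,0],[0.002,0,0.105,0],[0.002,0,0.118,0],[0.002,0,0.125,0],[0.002,0,0.128,0],[0.002,0,0.128,0],[0.002,0,0.128,0]]]' 0.085
python3 -m creep '[[[0,0,0,0],[0,0,0,0],[0,0,0,0],[0,0,0,0],[0,0,0,0],[0,0,0,0],[0,0,0,0],[0,0,0,0]]]' 0.05
python3 -c "
from h import *
S=get_state();print(S['joints'],S['wrist_torque'])
cv2.imwrite('pics/w3.png',capture('wrist')['color'])"
```

```text
t: 3.4
tcp_pos: [0.517, -0.1603, 0.104]
orientation: [0.0, 0.749, 0.662, 0.0]
ft_force: [0.9, -0.3, 0.5]
gripper_width: 0.0849
grasp_force: 0.0
t: 4.07
tcp_pos: [0.5172, -0.1603, 0.1044]
orientation: [0.001, 0.749, 0.663, 0.0]
ft_force: [-2.9, 0.3, 10.2]
gripper_width: 0.0553
grasp_force: 61.7
[-3.00563048e-01  3.52018891e-01 -1.74073906e-01  1.04322328e+00
 -8.18986884e-05  1.39234876e+00] [0.07113317 0.72865919 0.02921821]
```

View pics/w3.png

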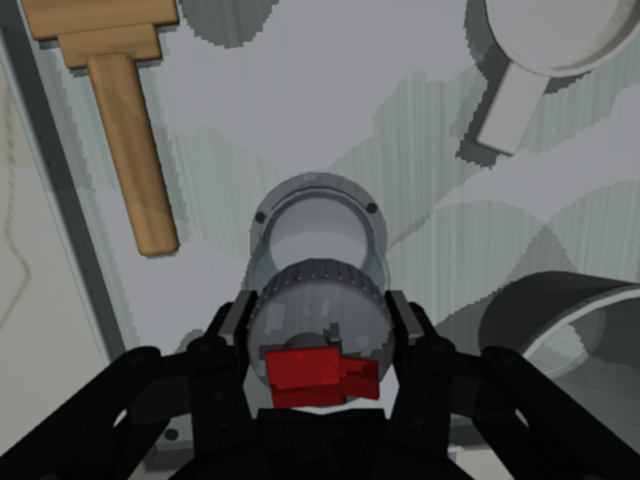

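The wrist view shows the lid held squarely between the pads, which touch it at columns 247 and 392. The force is about 10 N vertical and 3 N sideways, so I'll ease off slightly, then test 8° anticlockwise (negative tool z).

```bash
python3 -m creep '[[[0,-0.0005,-0.0005,0],[0,-0.0005,-0.0005,0],[0,-0.0005,-0.0005,0]]]'
python3 -c "
from station import *;S=get_state();print(S['wrist_torque'],S['joints'][5],S['effort'][5])"
python3 -m creep '[[[0,0,0,-0.03],[0,0,0,-0.06],[0,0,0,-0.09],[0,0,0,-0.12],[0,0,0,-0.14],[0,0,0,-0.14],[0,0,0,-0.14]]]'
python3 -c "
from station import *;S=get_state();print(S['wrist_torque'],S['joints'][5],S['effort'][5])"
```

```text
t: 4.37
tcp_pos: [0.5166, -0.1602, 0.1044]
orientation: [0.0, 0.749, 0.663, 0.0]
ft_force: [-1.4, 0.5, 6.6]
gripper_width: 0.0552
grasp_force: 64.2
[ 0.08624627  0.33552239 -0.02075233] 1.3921411370864323 -0.0018713498138822615
t: 4.95
tcp_pos: [0.5167, -0.1599, 0.1044]
orientation: [0.0, 0.701, 0.714, 0.0]
ft_force: [-0.2, 3.8, 8.3]
gripper_width: 0.0555
grasp_force: 64.3
[ 0.52236451  0.19990425 -0.01791054] 1.252011412354381 -0.15098453499376774
```

Ambiguous: the j6 effort rose to 0.15 N m, but the wrist torque about z did not change. I'll take averaged readings here, then 2.5° further.

```bash
cat > r.py <<'E'
from station import *
S=get_state();print(S['t'],S['wrist_torque'].round(3),S['joints'][5].round(4),S['effort'][5].round(3),S['ft_force'].round(1))
E
for i in 1 2 3; do python3 -m creep '[[[0,0,0,0]]]'>/dev/null; python3 r.py; done
python3 -m creep '[[[0,0,0,-0.02],[0,0,0,-0.04],[0,0,0,-0.04]]]' >/dev/null
for i in 1 2 3; do python3 r.py;python3 -m creep '[[[0,0,0,0]]]'>/dev/null;  done
```

```text
5.0333 [ 0.464  0.214 -0.029] 1.2522 -0.025 [0.2 3.3 7.8]
5.1167 [0.506 0.208 0.013] 1.2522 -0.012 [-0.4  2.9  8.2]
5.2 [ 0.504  0.226 -0.074] 1.2522 -0.011 [-0.1  3.7  7.5]
5.45 [ 0.532  0.208 -0.084] 1.2109 -0.601 [0.1 3.3 7.9]
5.5333 [ 0.593  0.26  -0.06 ] 1.212 -0.152 [-1.   3.2  7.1]
5.6167 [0.582 0.197 0.021] 1.2122 -0.033 [-1.1  3.9  7.6]
```

Torque stays around 0.03 N m at 10° (the wrong way would take about 0.2), so anticlockwise is the loosening way. I'll carry on to about 35°, check, then go to 60°.

```bash
python3 -m creep '[[[0,0,0,-0.08],[0,0,0,-0.16],[0,0,0,-0.24],[0,0,0,-0.32],[0,0,0,-0.4],[0,0,0,-0.44],[0,0,0,-0.44],[0,0,0,-0.44]]]'; python3 r.py
python3 -c "
from h import *
cv2.imwrite('pics/w4.png',capture('wrist')['color'])"
```

```text
t: 6.37
tcp_pos: [0.516, -0.1599, 0.1043]
orientation: [-0.0, 0.511, 0.86, 0.0]
ft_force: [-5.6, 3.1, 11.2]
gripper_width: 0.055
grasp_force: 64.6
6.3667 [ 0.379  1.089 -0.034] 0.7718 -0.335 [-5.6  3.1 11.2]
```

View pics/w4.png

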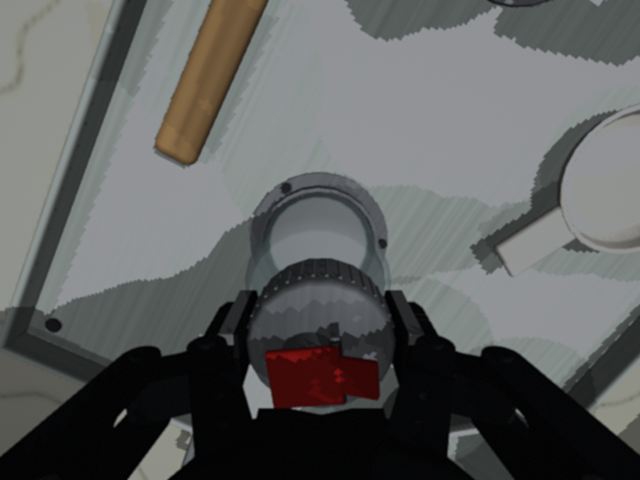

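The red flip-top sits at the same pixels in the gripper frame (about 320,375) as before, so the lid is turning with the tool, without slip, and torque is low. On to 60°.

```bash
python3 -m creep '[[[0,0,0,-0.08],[0,0,0,-0.16],[0,0,0,-0.24],[0,0,0,-0.32],[0,0,0,-0.38],[0,0,0,-0.42],[0,0,0,-0.42],[0,0,0,-0.42]]]'; python3 r.py
```

```text
t: 7.08
tcp_pos: [0.5153, -0.1601, 0.1043]
orientation: [-0.001, 0.321, 0.947, -0.0]
ft_force: [-11.4, 1.9, 15.0]
gripper_width: 0.055
grasp_force: 64.9
7.0833 [ 0.08   2.176 -0.038] 0.3519 -0.335 [-11.4   1.9  15. ]
```

```bash
python3 -m creep '[[[0.0006,-0.0004,-0.001,0],[0.0006,-0.0004,-0.002,0],[0.0006,-0.0004,-0.005,0],[0.0006,-0.0004,-0.01,0],[0.0006,-0.0004,-0.015,0],[0.0006,-0.0004,-0.015,0]]]'; python3 r.py
```

```text
t: 7.58
tcp_pos: [0.5156, -0.1601, 0.1199]
orientation: [0.0, 0.321, 0.947, -0.0]
ft_force: [-4.3, -0.3, 1.8]
gripper_width: 0.055
grasp_force: 64.5
7.5833 [ 0.111  1.056 -0.086] 0.3518 -0.012 [-4.3 -0.3  1.8]
```

It lifts freely. Continue to 12.5 cm total and hold.

```bash
python3 -m creep '[[[0,0,-0.008,0],[0,0,-0.02,0],[0,0,-0.04,0],[0,0,-0.06,0],[0,0,-0.08,0],[0,0,-0.095,0],[0,0,-0.105,0],[0,0,-0.11,0],[0,0,-0.11,0],[0,0,-0.11,0],[0,0,-0.11,0],[0,0,-0.11,0]]]'; python3 r.py
python3 -c "
from h import *
im=capture('scene')['color'];cv2.imwrite('pics/s5.png',im[90:390,150:550]);print(im.shape)"
```

```text
t: 8.58
tcp_pos: [0.5151, -0.1599, 0.2279]
orientation: [-0.001, 0.321, 0.947, -0.0]
ft_force: [-0.4, -0.3, -1.2]
gripper_width: 0.0555
grasp_force: 64.2
8.5833 [-0.02 -0.04  0.05] 0.3518 -0.0 [-0.4 -0.3 -1.2]
(480, 640, 3)
```

View pics/s5.png

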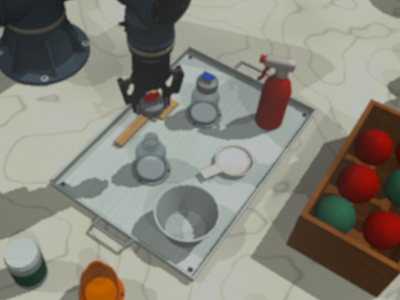

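The picture shows the open jar neck at crop (152,140), with the lid held above it in the gripper at (152,105) and everything else in place. The lid has been lifted 12.4 cm, so its underside is about 10 cm above the rim. Handing in.

```bash
python3 -c "
from station import *
print(close_job())"
```

```text
the job is handed in; nothing more can be done
None
```

The sugar lid unscrewed anticlockwise (right-hand thread): I turned it about 60° and lifted it off, and handed the job in with it gripped, still and level about 10 cm above the open rim; the hand-in returned no verdict.

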